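# Find the full amber bottle by its weight and show its label to the camera

## Robot

A 6-joint arm with a two-finger parallel gripper is mounted at the origin on the work surface. World frame = base frame: x ahead of the robot, y to its left, z up, the work surface at z = 0. Lengths are in m, angles in degrees, forces in N, time in s.
With the tool pointing down it reaches from about 0.35 to 0.775 m from the base axis. Payload 5.5 kg.
Tool frame: the origin (TCP) lies midway between the tips of the shut fingers; the grasp point (between the pads) lies hold_point_z behind it (hold_point_z is the distance from the TCP to the grasp point, in m); z points along the fingers, y is the direction in which the jaws open and shut (so a half turn about z gives the same grasp; the last joint's range is limited). The gripper opens to 85 mm and grips with 20 to 120 N. Pads are 22 mm wide; open, the fingers measure 114 mm over their backs; the gripper's body (76 mm by 85 mm) begins 54 mm behind the grasp point. The pads swing forward as they close: fully open they stand 13 mm farther back than shut.
Start: joints at [-84.374, 17.945, 2.641, 74.691, 0, 82.002], TCP at [0.135, -0.559, 0.231] pointing down, gripper open.
Joint ranges: [-158.12, 158.12], [-49.38, 96.58], [-58.88, 72.47], [-126.05, 133.96], [-84.25, 85.87], [-180, 180]. Speed limits (degrees/s): [147.25, 147.25, 180, 180, 180, 180].

## Interface

Orientations are given as a 3x3 rotation matrix whose columns are the frame's x, y, z axes.
In Python, from station import movep, move_l, set_joints, gripper_to, hold, inverse_kinematics, observe, capture, Unreachable, hand_in, look_for, trace, hold_point_z gives the robot as it stands. Calls block until the motion is done:
- movep(position, orientation): joint-space move of the TCP to a pose.
- move_l(position, orientation=None, v=0.15, max_force=None): straight line of the TCP; orientation=None keeps the orientation; v is the mean speed in m/s. With max_force (N) it stops when the force on the tool has changed by that much, and returns True; else False.
- set_joints(angles): joint-space move.
- gripper_to(opening, effort=None): finger opening in m; effort is the grip in N (None keeps the last); returns when the fingers have stopped.
- hold(seconds).
- inverse_kinematics(position, orientation): joint angles nearest the present ones, or None.
- observe(): the state.
- capture(name): name is "side" or "top"; returns a dict with "frame" (420x560x3 uint8, red, green, blue), "K" (3x3 intrinsics, pixels), "extrinsics" (4x4, takes a point from camera to world coordinates). Camera axes: x right, y down, z forward; pixel columns grow to the right and rows downward; lengths in m; the calibration is good to about 2 mm. A picture is of the moment at which its call begins. There is no depth.
A pose or a line that the arm cannot do raises Unreachable and nothing moves.
- hand_in(): hands the job in, once; it reports no verdict.
Trained networks look in the newest picture that a camera, given by its name, has taken for a name from the list of things; names that differ only in an ending like _2 or _b are one class to them, and where a whole thing is asked for, a point or a joint stands for the part that bears it (a point fixed in the world has none). Each returns a list of dicts, best first, with "p" (0 to 1); they miss things now and then, are a little off and sometimes report something else, mostly with a low value. They report only what shows in the picture. A call takes as long as a camera call. They do not tell look-alikes from the thing itself.
- look_for(camera, label): "xyz" ([x, y, z] in m, in world coordinates, good to about 4 mm: the middle of the surface that is visible of it).
- trace(camera, label): "mask" (420x560 bool, what is visible of it).
The state is a dict: "clock": time; "joint_pos": joint angles; "joint_vel": joint speeds; "joint_efforts": joint torques, N m; "tcp_pos": TCP position; "eef_rot": TCP orientation; "contact_force": force on the tool from outside, world axes, zero at the start; "moment": the same for the moment, N m; "opening": finger opening in m.
Only numpy, scipy, OpenCV 4.12 (cv2) and the standard library are available. Lean on these libraries where they do the work, as an engineer would, in place of code of your own. Each camera call takes 0.05 s, during which the arm holds its last target.

## Task

Only one of the three amber bottles in the blue tray is still full: lift them to feel which is the heavy one, and stand any empty one you lifted upright back in the tray. Then hold the full bottle up in front of the inspection camera, label square to the lens, right way up, on its line of sight and with the label about 22 cm from the glass, and finish while still holding it there, still and in the air, so that a colleague can read it on the screen. Leave the camera untouched and the other things on the bench where they are.

Things in the scene. Friction and masses are not known exactly. Their poses are not given: they have to be found in the camera images.
- bottle_a_center (a point): one of three look-alike amber glass powder bottles, black screw caps, upright in the tray. Height 124 mm: body 58 mm diameter up to 86, shoulder to neck at 98, cap 44 mm diameter from 100 to 124. Point: on the axis half-way up (62 mm below the cap's top). z along the bottle to the cap; x out through the middle of the white label (red band at its top edge), whose face is 29 mm along x from here
- bottle_b_center (a point): another of the three look-alike amber bottles; size, axes and point exactly as for bottle_a_center
- bottle_c_center (a point): another of the three look-alike amber bottles; size, axes and point exactly as for bottle_a_center
- tray: blue plastic bottle tray, fixed, 105 x 294 mm, walls 45 mm high, 5 mm thick; origin under its centre on the bench, x across it, y along its length. Two cross walls make three pockets in a row along y, each 95 x about 95 mm inside, centres at y = -96, 0 and +96 mm. The bottles stand on its floor, 5 mm above the bench; the full one may be in any pocket
- camera: inspection camera (white box, black lens, ring light 84 mm across) on a boom stand, fixed; origin: middle of the lens glass, 360 mm above the bench. x: out of the lens along the line of sight, 30 degrees below level; y level, z up in the picture. It reads a label 220 mm from the glass, on that line, square to it, right way up. Stand column 210 mm behind the lens, foot 200 x 170 mm
- erlenmeyer: bystander: conical glass flask with red stopper, 74 mm diameter, 117 mm high; origin at its foot
- beaker: bystander: glass beaker, 68 mm diameter, 90 mm high; origin at its foot
- mortar: bystander: white porcelain mortar bowl, 90 mm diameter, 50 mm high; origin at its foot
- spatula: bystander: flat spatula with wooden handle, 180 mm long, lying along its x; origin on its underside
- cork_ring: bystander: cork flask ring, 90 mm diameter, 28 mm high; origin at its foot
- stopper_jar: bystander: white plastic jar with lid, 54 mm diameter, 76 mm high; origin at its foot
- bottle_a: the same bottle as bottle_a_center; origin at the middle of its foot, same axes. Two of the three are empty (about 140 g), one is full (about 380 g), each give or take 15 percent; they look the same. The label may face any way within 90 degrees of the tray's +x at the start
- bottle_b: the same bottle as bottle_b_center; origin at the middle of its foot, same axes. Two of the three are empty (about 140 g), one is full (about 380 g), each give or take 15 percent; they look the same. The label may face any way within 90 degrees of the tray's +x at the start
- bottle_c: the same bottle as bottle_c_center; origin at the middle of its foot, same axes. Two of the three are empty (about 140 g), one is full (about 380 g), each give or take 15 percent; they look the same. The label may face any way within 90 degrees of the tray's +x at the start
Not all that is in view belongs to the job. Leave any pink, purple or yellow look-alike of the bottle_a alone.

How it is judged (in metres and radians):
On the way:
1. a bottle is lifted clear of its pocket (((height (world z) of bottle_a_center above 0.08 m and contact force between bottle_a and tray below 0.05 N and contact force between the fingers and bottle_a above 1 N) or (height (world z) of bottle_b_center above 0.08 m and contact force between bottle_b and tray below 0.05 N and contact force between the fingers and bottle_b above 1 N) or (height (world z) of bottle_c_center above 0.08 m and contact force between bottle_c and tray below 0.05 N and contact force between the fingers and bottle_c above 1 N))), for 0.1 s.
At the end, for the whole second after the job is handed in: Full bottle held still in the fingers, free of tray and camera, label 190-250 mm from the lens glass, bottle centre within 25 mm of the line of sight, label square and right way up to the lens within 0.21 rad; both empty bottles let go, upright (within 0.15 rad), at rest on the tray floor (((x of bottle_a_center in the frame of camera between 0.219 and 0.279 m and y of bottle_a_center in the frame of camera between -0.025 and 0.025 m and z of bottle_a_center in the frame of camera between -0.025 and 0.025 m and angle between the x axis of bottle_a_center and the x axis of camera, either way round below 0.21 rad and angle between the y axis of bottle_a_center and the y axis of camera, either way round below 0.21 rad and angle between bottle_a_center's own x axis and vertical between 0.8 and 1.3 rad and angle between bottle_a_center's own z axis and vertical below 0.8 rad and contact force between the fingers and bottle_a above 2 N and contact force between bottle_a and tray below 0.05 N and contact force between bottle_a and camera below 0.05 N and linear speed of bottle_a below 0.02 m/s and angular speed of bottle_a below 0.15 rad/s) or (x of bottle_b_center in the frame of camera between 0.219 and 0.279 m and y of bottle_b_center in the frame of camera between -0.025 and 0.025 m and z of bottle_b_center in the frame of camera between -0.025 and 0.025 m and angle between the x axis of bottle_b_center and the x axis of camera, either way round below 0.21 rad and angle between the y axis of bottle_b_center and the y axis of camera, either way round below 0.21 rad and angle between bottle_b_center's own x axis and vertical between 0.8 and 1.3 rad and angle between bottle_b_center's own z axis and vertical below 0.8 rad and contact force between the fingers and bottle_b above 2 N and contact force between bottle_b and tray below 0.05 N and contact force between bottle_b and camera below 0.05 N and linear speed of bottle_b below 0.02 m/s and angular speed of bottle_b below 0.15 rad/s) or (x of bottle_c_center in the frame of camera between 0.219 and 0.279 m and y of bottle_c_center in the frame of camera between -0.025 and 0.025 m and z of bottle_c_center in the frame of camera between -0.025 and 0.025 m and angle between the x axis of bottle_c_center and the x axis of camera, either way round below 0.21 rad and angle between the y axis of bottle_c_center and the y axis of camera, either way round below 0.21 rad and angle between bottle_c_center's own x axis and vertical between 0.8 and 1.3 rad and angle between bottle_c_center's own z axis and vertical below 0.8 rad and contact force between the fingers and bottle_c above 2 N and contact force between bottle_c and tray below 0.05 N and contact force between bottle_c and camera below 0.05 N and linear speed of bottle_c below 0.02 m/s and angular speed of bottle_c below 0.15 rad/s)) and (height (world z) of bottle_a_center above 0.15 m or (height (world z) of bottle_a_center between 0.059 and 0.075 m and x of bottle_a_center in the frame of tray between -0.05 and 0.05 m and y of bottle_a_center in the frame of tray between -0.145 and 0.145 m and angle between bottle_a_center's own z axis and vertical below 0.15 rad and linear speed of bottle_a below 0.02 m/s and contact force between the fingers and bottle_a below 0.05 N and contact force between bottle_a and tray between 0.6 and 2.4 N)) and (height (world z) of bottle_b_center above 0.15 m or (height (world z) of bottle_b_center between 0.059 and 0.075 m and x of bottle_b_center in the frame of tray between -0.05 and 0.05 m and y of bottle_b_center in the frame of tray between -0.145 and 0.145 m and angle between bottle_b_center's own z axis and vertical below 0.15 rad and linear speed of bottle_b below 0.02 m/s and contact force between the fingers and bottle_b below 0.05 N and contact force between bottle_b and tray between 0.6 and 2.4 N)) and (height (world z) of bottle_c_center above 0.15 m or (height (world z) of bottle_c_center between 0.059 and 0.075 m and x of bottle_c_center in the frame of tray between -0.05 and 0.05 m and y of bottle_c_center in the frame of tray between -0.145 and 0.145 m and angle between bottle_c_center's own z axis and vertical below 0.15 rad and linear speed of bottle_c below 0.02 m/s and contact force between the fingers and bottle_c below 0.05 N and contact force between bottle_c and tray between 0.6 and 2.4 N))); the arm keeps its last pose, push and grip.
It fails at once if the camera is touched (contact force between anything else and camera above 1 N).
It fails at once if a bystander is pushed more than 30 mm (distance of any of erlenmeyer, beaker, mortar, spatula, cork_ring, stopper_jar from where it was at the start of the episode above 0.03 m).
It fails at once if a bystander is tipped over (angle between any of erlenmeyer, beaker, mortar, spatula, cork_ring, stopper_jar's own z axis and vertical above 0.5 rad).
It fails at once if a bottle is tipped over (angle between any of bottle_a_center, bottle_b_center, bottle_c_center's own z axis and vertical above 1 rad).
It also fails if it takes over 58 s, if anything falls off the work surface, if the arm or the gripper's body presses on something with over 40 N, if the wrist force passes 120 N, or if a joint passes its speed limit or range.

## Working session

There is one attempt and no reset: what is moved stays moved. The work goes in short steps, each a Python script; the robot and the scene stay as the last script left them, time stands still between calls to the robot, and variables do not carry over. Pictures are saved under pics/ and viewed, and the job is handed in when it is done.

```bash
ls; mkdir -p pics; python3 - <<'E'
from station import *
import cv2
print(observe()); print(hold_point_z)
for n in ("side","top"):
    c=capture(n); cv2.imwrite(f"pics/{n}0.png",c["frame"][:,:,::-1]); print(n,c["K"].tolist(),c["extrinsics"].round(4).tolist())
    for l in ("bottle_a","tray","camera","bottle_a_center"):
        for r in look_for(n,l): print(l,[round(float(v),4) for v in r["xyz"]],round(float(r["p"]),2))
E
```

```text
pics
{'clock': 0.0, 'joint_pos': array([-8.43735061e+01,  1.79909570e+01,  2.57776753e+00,  7.46904723e+01,
       -4.55933600e-04,  8.20004874e+01]), 'joint_vel': array([ 0.01590713, -0.05703692, -0.11967828, -0.08327114, -0.07264193,
       -0.03466145]), 'joint_efforts': array([-6.25820066e-04, -4.80628037e+01,  2.98533475e+01,  1.94102823e-02,
       -2.32536941e-04,  2.07283875e-05]), 'tcp_pos': array([ 0.13538887, -0.55831554,  0.230413  ]), 'eef_rot': array([[ 9.71854190e-01,  2.35583102e-01, -1.85302509e-04],
       [ 2.35583049e-01, -9.71852555e-01,  1.79974146e-03],
       [ 2.43901959e-04, -1.79274041e-03, -9.99998363e-01]]), 'contact_force': array([0.21765729, 0.31303981, 0.1420472 ]), 'moment': array([ 0.03137262,  0.00526071, -0.00328104]), 'opening': 0.0850938609039143}
0.0187
side [[513.8616602783504, 0.0, 275.0406939285544], [0.0, 513.8616602783504, 208.82489484265545], [0.0, 0.0, 1.0]] [[-0.8947, -0.2106, 0.3938, -0.1054], [-0.4464, 0.4484, -0.7744, 1.1414], [-0.0135, -0.8687, -0.4952, 0.9828], [0.0, 0.0, 0.0, 1.0]]
bottle_a [0.3573, -0.0343, 0.0786] 0.96
bottle_a [
[... 556 characters left out ...]
, 207.35461128239305], [0.0, 0.0, 1.0]] [[-0.0098, -0.9806, 0.1956, 0.2669], [-0.9999, 0.0116, 0.0082, -0.0124], [-0.0104, -0.1955, -0.9806, 1.4746], [0.0, 0.0, 0.0, 1.0]]
bottle_a [0.5045, -0.2678, 0.0995] 0.9
bottle_a [0.5461, -0.0744, 0.1119] 0.87
bottle_a [0.3865, -0.144, 0.1239] 0.78
bottle_a [0.5828, 0.0384, 0.1034] 0.69
bottle_a [0.5297, -0.1762, 0.0999] 0.67
bottle_a [0.363, -0.0465, 0.1205] 0.61
tray [0.5423, -0.1696, 0.0041] 0.79
tray [0.4974, -0.2691, 0.0982] 0.46
camera [0.7627, 0.315, 0.4196] 0.57
bottle_a_center [0.3638, -0.0482, 0.1217] 0.76
bottle_a_center [0.5808, 0.0379, 0.0974] 0.7
bottle_a_center [0.5438, -0.0735, 0.111] 0.64
bottle_a_center [0.3902, -0.1462, 0.1207] 0.62
```

View pics/side0.png

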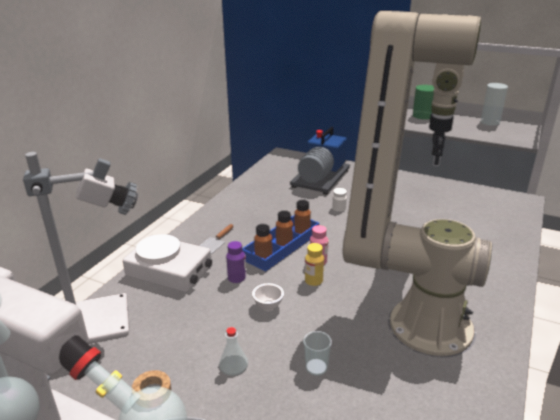

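View pics/top0.png

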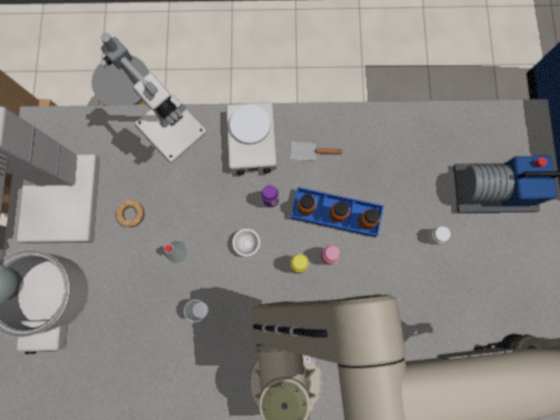

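Side view: the blue tray with three amber bottles is around (283,235), and pink, yellow and purple look-alikes stand nearby. The inspection camera is at (110,190). Top view: the ambers are at (307,205), (340,211) and (371,217), and the camera head is at (160,98). I'll enlarge these areas next.

```bash
python3 - <<'E'
import cv2,numpy as np
s=cv2.imread("pics/side0.png");t=cv2.imread("pics/top0.png")
f=lambda im,x0,y0,w,h:cv2.resize(im[y0:y0+h,x0:x0+w],(400,300),interpolation=cv2.INTER_CUBIC)
# scale 4 : 100x75 px
a=np.hstack([f(s,235,192,100,75),f(s,60,150,100,75)])
b=np.hstack([f(t,288,178,100,75),f(t,100,70,100,75)])
cv2.imwrite("pics/crop0.png",np.vstack([a,b]))
E
```

```text
(no output)
```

View pics/crop0.png

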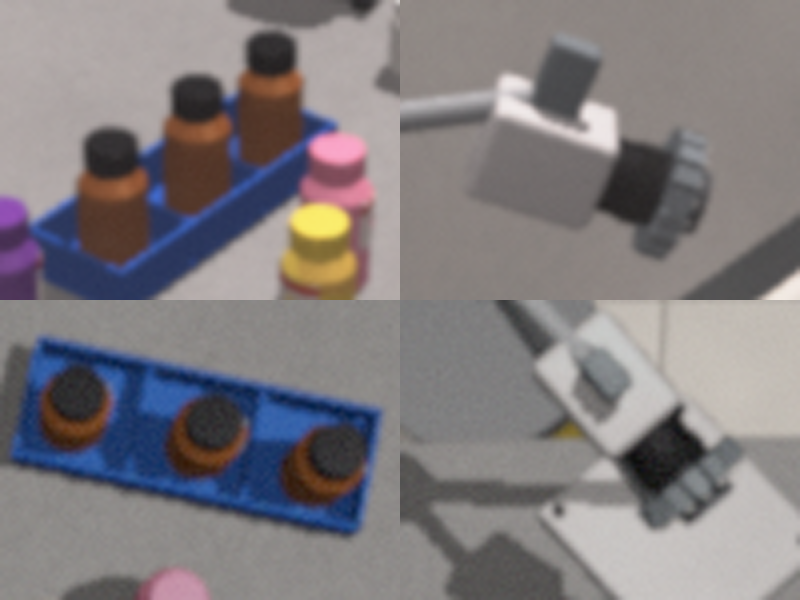

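Crops: no labels face either camera, so all three point roughly away, towards tray +x. The lens ring is clear in both views. I'll look closer at the camera stand to get its pose.

```bash
python3 - <<'E'
import cv2,numpy as np
s=cv2.imread("pics/side0.png");t=cv2.imread("pics/top0.png")
def f(im,x0,y0,w,h,k):
    o=cv2.resize(im[y0:y0+h,x0:x0+w],(w*k,h*k),interpolation=cv2.INTER_CUBIC)
    for i in range(0,w,10): cv2.line(o,(i*k,0),(i*k,6 if (x0+i)%50 else 15),(0,0,255),1); 
    for i in range(0,h,10): cv2.line(o,(0,i*k),(6 if (y0+i)%50 else 15,i*k),(0,0,255),1)
    return o
cv2.imwrite("pics/cs.png",f(s,20,140,130,100,6))
cv2.imwrite("pics/ct.png",f(t,90,30,130,100,6))
cv2.imwrite("pics/cf.png",np.hstack([f(s,20,250,120,100,3),f(t,100,80,120,100,3)]))
E
```

```text
(no output)
```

View pics/cs.png

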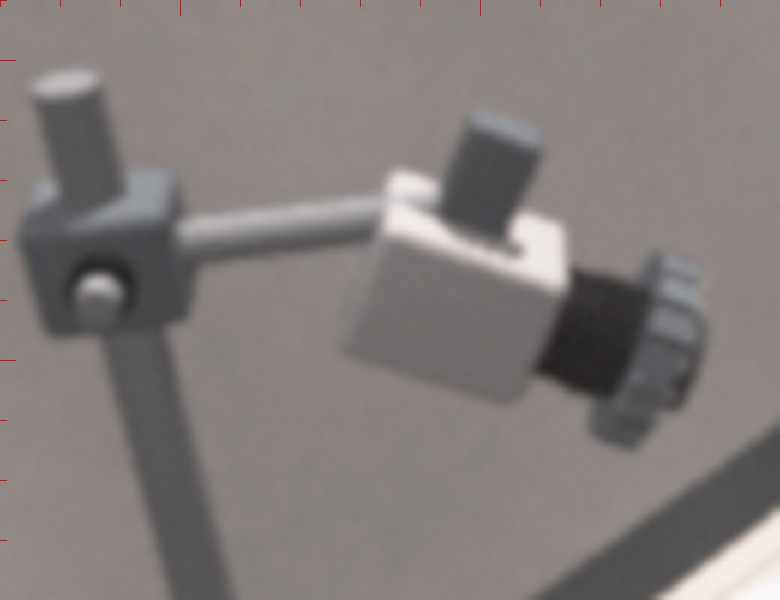

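View pics/ct.png

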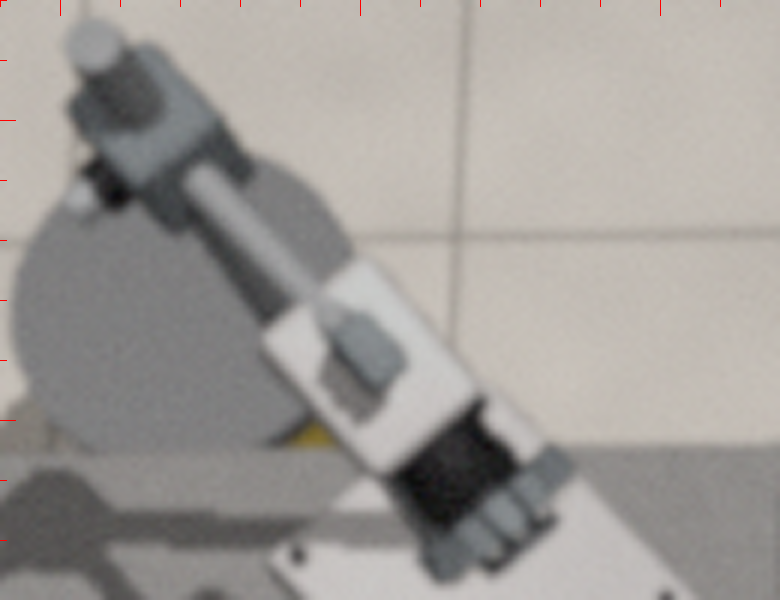

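View pics/cf.png

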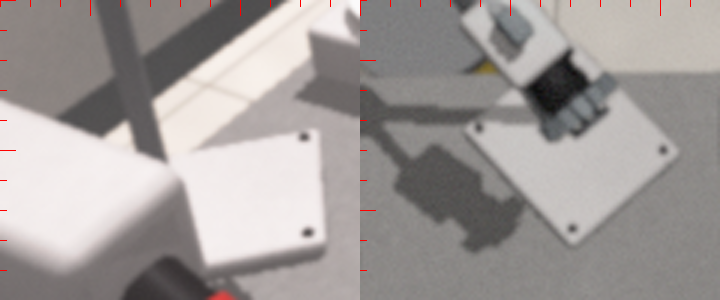

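```bash
cat > h.py <<'E'
import numpy as np, json, os
C={}
def setcams():
    from station import capture
    d={}
    for n in("side","top"):
        c=capture(n); d[n]=(np.array(c["K"]),np.array(c["extrinsics"]))
    np.save("cams.npy",d,allow_pickle=True)
if os.path.exists("cams.npy"): C=np.load("cams.npy",allow_pickle=True).item()
def ray(n,u,v):
    K,E=C[n]; d=E[:3,:3]@np.linalg.solve(K,[u,v,1.]); return E[:3,3],d/np.linalg.norm(d)
def onz(n,u,v,z):
    o,d=ray(n,u,v); return o+d*(z-o[2])/d[2]
def proj(n,P):
    K,E=C[n]; p=(np.atleast_2d(P)-E[:3,3])@E[:3,:3]; q=p@K.T; return q[:,:2]/q[:,2:]
def tri(a,b):
    o1,d1=ray("side",*a);o2,d2=ray("top",*b)
    s=np.linalg.lstsq(np.c_[d1,-d2],o2-o1,rcond=None)[0]
    p,q=o1+s[0]*d1,o2+s[1]*d2
    return (p+q)/2,np.linalg.norm(p-q)
E
python3 - <<'E'
import h; h.setcams()
E
python3 - <<'E'
from h import *
np.set_printoptions(precision=4,suppress=True)
print("col",tri((31.2,153.3),(105.8,37.5)))
fc=[onz("top",*p,0.015) for p in((135,123),(171,161.7),(206.7,130.7))]
print("foot",fc,[np.linalg.norm(fc[1]-fc[0]),np.linalg.norm(fc[1]-fc[2])])
for a,b in((0,1),(2,1)):
    d=fc[b]-fc[a];print(np.degrees(np.arctan2(d[1],d[0])))
for z in(.34,.36,.38):print("ring side z",onz("side",128.3,198.3,z))
d=onz("top",163.3,123.3,.39)-onz("top",183.3,107.5,.39);print("ring dir",d,np.degrees(np.arctan2(d[1],d[0])),np.linalg.norm(d))
# boom and box
print("box top-left-front corner",tri((20+385/6,140+230/6),(90+265/6,30+335/6)))
print("box ff",tri((20+565/6,140+285/6),(90+380/6,30+475/6)))
print("box front other",tri((20+562/6,140+222/6),(90+480/6,30+400/6)))
# tray corners z=.045 from crop top
T=[(288+40/4,178+40/4),(288+12/4,178+160/4),(288+380/4,178+110/4),(288+358/4,178+230/4)]
w=[onz("top",*p,.045) for p in T];print(w,np.mean(w,0))
for z,cc in((.129,[(307,203),(342,210.5),(372,217)]),):
  pass
caps=[((235+110/4,192+140/4),(288+78/4,178+93/4)),((235+197/4,192+85/4),(288+213/4,178+121/4)),((235+271/4,192+42/4),(288+338/4,178+150/4))]
for a,b in caps: print("cap",onz("side",*a,.129),onz("top",*b,.129),tri(a,b))
E
```

```text
col (array([0.883 , 0.422 , 0.5174]), np.float64(0.002989249701209448))
foot [array([0.8682, 0.5215, 0.015 ]), array([0.7241, 0.3883, 0.015 ]), array([0.8359, 0.2671, 0.015 ])] [np.float64(0.1962784790324046), np.float64(0.16491785679965296)]
-137.23338368644113
132.70314063486057
ring side z [0.7819 0.2508 0.34  ]
ring side z [0.7543 0.2785 0.36  ]
ring side z [0.7266 0.3062 0.38  ]
ring dir [-0.0435  0.051   0.    ] 130.45826830459325 0.06708231990586246
box top-left-front corner (array([0.7895, 0.3707, 0.4504]), np.float64(0.002199895175134842))
box ff (array([0.7409, 0.3299, 0.4175]), np.float64(0.0028384555806122464))
box front other (array([0.776 , 0.289 , 0.4193]), np.float64(0.0070064743844200535))
[array([ 0.6175, -0.0495,  0.045 ]), array([ 0.516 , -0.0247,  0.045 ]), array([ 0.5545, -0.3298,  0.045 ]), array([ 0.4548, -0.3065,  0.045 ])] [ 0.5357 -0.1776  0.045 ]
cap [ 0.5577 -0.0731  0.129 ] [ 0.5539 -0.0763  0.129 ] (array([ 0.5565, -0.0755,  0.1275]), np.float64(0.004610838536729142))
cap [ 0.5329 -0.1803  0.129 ] [ 0.5304 -0.1809  0.129 ] (array([ 0.5316, -0.1805,  0.129 ]), np.float64(0.0024992117114570503))
cap [ 0.5072 -0.2733  0.129 ] [ 0.5063 -0.2769  0.129 ] (array([ 0.5077, -0.277 ,  0.1269]), np.float64(0.0020696224294871595))
```

```bash
cat > ov.py <<'E'
from h import *
import cv2,sys
def axes(yaw,pitch=30):
    y=np.radians(yaw);p=np.radians(pitch)
    hx=np.array([np.cos(y),np.sin(y),0]); x=hx*np.cos(p)-np.array([0,0,np.sin(p)]); z=hx*np.sin(p)+np.array([0,0,np.cos(p)])
    return np.c_[x,np.cross(z,x),z]
def draw(lens,yaw,out):
    R=axes(yaw); P=[]
    th=np.linspace(0,2*np.pi,100)
    ring=lambda r,dx:lens+(np.c_[np.full(100,dx),r*np.cos(th),r*np.sin(th)]@R.T)
    col=np.array([[*(lens[:2]-.21*np.array([np.cos(np.radians(yaw)),np.sin(np.radians(yaw))])),z] for z in np.linspace(0,.51,20)])
    ax=lens+np.outer(np.linspace(-.1,0,20),R[:,0])
    r=[]
    for n,(x0,y0) in(("side",(20,140)),("top",(90,30))):
        im=cv2.imread(f"pics/{n}0.png")[y0:y0+100,x0:x0+130]; im=cv2.resize(im,None,fx=6,fy=6,interpolation=cv2.INTER_CUBIC)
        for q,c in((ring(.042,0),(0,0,255)),(ring(.042,-.015),(0,255,255)),(col,(0,255,0)),(ax,(255,0,255))):
            cv2.polylines(im,[(((proj(n,q)-[x0,y0]+.5)*6)).astype(int)],False,c,1)
        r.append(cv2.resize(im,None,fx=.5,fy=.5,interpolation=cv2.INTER_AREA) if 0 else im[:, :])
    cv2.imwrite(out,cv2.resize(np.vstack(r),None,fx=.5,fy=.5,interpolation=cv2.INTER_AREA))
if __name__=="__main__":
    a=[float(v) for v in sys.argv[1:5]]; draw(np.array(a[:3]),a[3],sys.argv[5])
E
python3 ov.py .725 .284 .36 -139 pics/ov1.png
```

```text
(no output)
```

View pics/ov1.png

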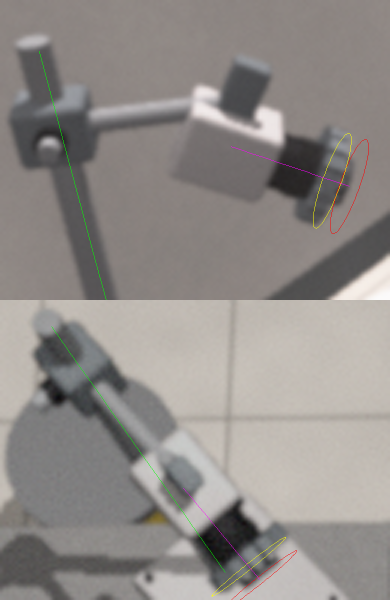

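```bash
python3 ov.py .733 .284 .36 -137.5 pics/ov2.png
```

```text
(no output)
```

View pics/ov2.png

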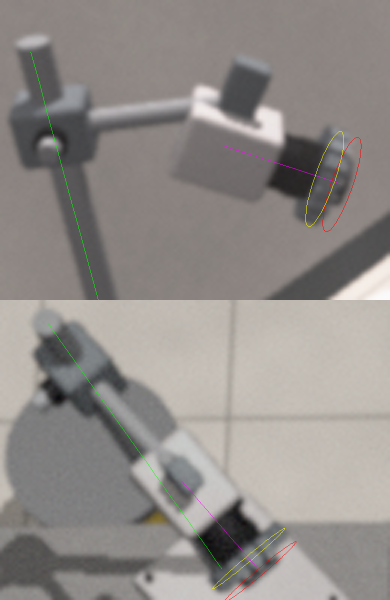

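```bash
cat > g.py <<'E'
from h import *
from ov import axes
LENS=np.array([.736,.287,.36]); YAW=-138.
RC=axes(YAW)
RB=np.c_[-RC[:,0],-RC[:,1],RC[:,2]]
def down(phi): # tool x at azimuth phi, z down
    p=np.radians(phi); x=np.array([np.cos(p),np.sin(p),0]); z=np.array([0,0,-1.]); return np.c_[x,np.cross(z,x),z]
def rz(a):
    a=np.radians(a); return np.array([[np.cos(a),-np.sin(a),0],[np.sin(a),np.cos(a),0],[0,0,1]])
def final(delta,hg=.094,dist=.249,back=0,up=0): # delta = toolx azimuth - label azimuth at grasp (bottle upright)
    Rt=RB@down(delta)
    c=LENS+dist*RC[:,0]
    p=c+RB[:,2]*(hg-.062)-back*0
    return p+np.array([0,0,up]),Rt
E
python3 - <<'E'
from g import *
from station import *
np.set_printoptions(precision=1,suppress=True)
for d in range(-180,180,20):
    p,R=final(d); print(d,p.round(3),inverse_kinematics(p,R))
for c in ((.5552,-.0747),(.5316,-.1805),(.507,-.2755)):
    print([ (phi,inverse_kinematics(np.array([*c,.099]),down(phi))) for phi in(0,-13,77,-103)])
o=observe();print(np.degrees(np.arctan2(o["eef_rot"][1,0],o["eef_rot"][0,0])))
E
```

```text
-180 [0.6 0.1 0.3] [ -6.2  -0.6 -22.   47.6  21.9 -44.1]
-160 [0.6 0.1 0.3] [ -6.2  -0.6 -22.   47.6  21.9 -64.1]
-140 [0.6 0.1 0.3] [ -6.2  -0.6 -22.   47.6  21.9 -84.1]
-120 [0.6 0.1 0.3] [  -6.2   -0.6  -22.    47.6   21.9 -104.1]
-100 [0.6 0.1 0.3] [  -6.2   -0.6  -22.    47.6   21.9 -124.1]
-80 [0.6 0.1 0.3] [  -6.2   -0.6  -22.    47.6   21.9 -144.1]
-60 [0.6 0.1 0.3] [  -6.2   -0.6  -22.    47.6   21.9 -164.1]
-40 [0.6 0.1 0.3] [ -6.2  -0.6 -22.   47.6  21.9 175.9]
-20 [0.6 0.1 0.3] [ -6.2  -0.6 -22.   47.6  21.9 155.9]
0 [0.6 0.1 0.3] [ -6.2  -0.6 -22.   47.6  21.9 135.9]
20 [0.6 0.1 0.3] [ -6.2  -0.6 -22.   47.6  21.9 115.9]
40 [0.6 0.1 0.3] [ -6.2  -0.6 -22.   47.6  21.9  95.9]
60 [0.6 0.1 0.3] [ -6.2  -0.6 -22.   47.6  21.9  75.9]
80 [0.6 0.1 0.3] [ -6.2  -0.6 -22.   47.6  21.9  55.9]
100 [0.6 0.1 0.3] [ -6.2  -0.6 -22.   47.6  21.9  35.9]
120 [0.6 0.1 0.3] [ -6.2  -0.6 -22.   47.6  21.9  15.9]
140 [0.6 0.1 0.3] [ -6.2  -0.6 -22.   47.6  21.9  -4.1]
160 [0.6 0.1 0.3] [ -6.2  -0.6 -22.   47.6  21.9 -24.1]
[(0, array([-15.9,  20.5, -12.9,  56.6,   0. , 164.1])), (-13, array([-15.9,  20.5, -12.9,  56.6,   0. , 177.1])), (77, array([-15.9,  20.5, -12.9,  56.6,   0. ,  87.1])), (-103, array([-15.9,  20.5, -12.9,  56.6,   0. , -92.9]))]
[(0, array([-26.9,  20.7, -12.7,  56.7,   0. , 153.1])), (-13, array([-26.9,  20.7, -12.7,  56.7,   0. , 166.1])), (77, array([-26.9,  20.7, -12.7,  56.7,   0. ,  76.1])), (-103, array([ -26.9,   20.7,  -12.7,   56.7,    0. , -103.9]))]
[(0, array([-36.5,  22.2, -10.3,  57.5,   0. , 143.5])), (-13, array([-36.5,  22.2, -10.3,  57.5,   0. , 156.5])), (77, array([-36.5,  22.2, -10.3,  57.5,   0. ,  66.5])), (-103, array([ -36.5,   22.2,  -10.3,   57.5,    0. , -113.5]))]
13.622862133647429
```

```bash
cat >> g.py <<'E'
CAPS={'a':(.5555,-.075),'b':(.5316,-.1805),'c':(.507,-.2755)}
def pick(k,phi=77):
    from station import movep,move_l,gripper_to,hold,observe
    x,y=CAPS[k]; R=down(phi)
    movep(np.array([x,y,.17]),R); f=lambda:np.mean([ (hold(.05),observe()["contact_force"])[1] for _ in range(5)],0)
    f0=f(); print("t",observe()["clock"])
    hit=move_l(np.array([x,y,.099]),R,v=.12,max_force=15); print("hit",hit,observe()["tcp_pos"])
    gripper_to(.035,70); print("open",observe()["opening"])
    move_l(np.array([x,y,.129]),R,v=.08); hold(.3)
    f1=f(); o=observe(); print(k,"dF",(f1-f0).round(2),"open",round(o["opening"],4),"t",o["clock"],o["tcp_pos"].round(4))
def place(k,phi=77):
    from station import move_l,gripper_to,observe
    x,y=CAPS[k]; R=down(phi)
    print("hit",move_l(np.array([x,y,.1]),R,v=.05,max_force=4),observe()["tcp_pos"])
    gripper_to(.08); move_l(np.array([x,y,.17]),R,v=.15); print("t",observe()["clock"])
E
python3 - <<'E'
from g import *
from station import *
import cv2
gripper_to(.08,70)
pick('c')
for n in ("side","top"): cv2.imwrite(f"pics/{n}1.png",capture(n)["frame"][:,:,::-1])
s=cv2.imread("pics/side1.png")[150:290,220:410];t=cv2.imread("pics/top1.png")[150:290,280:470]
cv2.imwrite("pics/l1.png",np.vstack([cv2.resize(i,None,fx=2.1,fy=2.1,interpolation=cv2.INTER_CUBIC) for i in(s,t)]))
E
```

```text
t 2.8083
hit False [ 0.50730794 -0.27575459  0.0994924 ]
open 0.04236349540018247
c dF [-0.39 -0.05 -3.67] open 0.0424 t 5.0583 [ 0.507  -0.2755  0.1289]
```

View pics/l1.png

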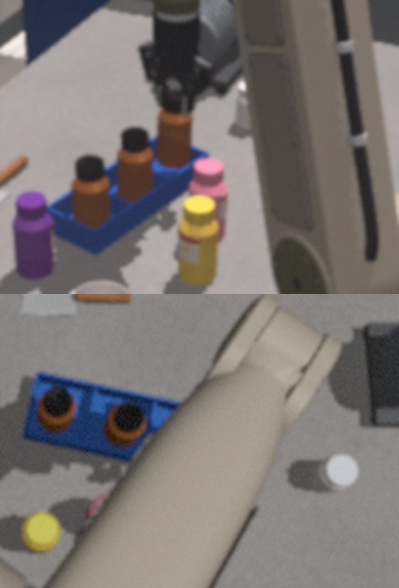

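The bottle in the gripper (c, far right in the top view, hidden by the arm) weighs 3.67 N, about 374 g, so it is the full one on the first lift. Next I'll raise it clear and turn its far side towards the side camera to find the label.

```bash
python3 - <<'E'
from g import *
from station import *
import cv2
x,y=CAPS['c']
move_l(np.array([x,y,.27]),v=.15)
for i,phi in enumerate((77+126,)):
    movep(np.array([.5,-.15,.30]),down(phi)); hold(.3)
    c=capture("side"); cv2.imwrite("pics/s2.png",c["frame"][:,:,::-1])
    p=proj("side",[.5,-.15,.25])[0]; print(p,observe()["clock"],observe()["opening"])
    u,v=int(p[0]),int(p[1])
    m=trace("side","bottle_a")
    for q in m: ys,xs=np.nonzero(q["mask"]); print(round(q["p"],2),xs.min(),xs.max(),ys.min(),ys.max())
    cv2.imwrite("pics/l2.png",cv2.resize(cv2.imread("pics/s2.png")[v-35:v+45,u-50:u+50],None,fx=7,fy=7,interpolation=cv2.INTER_CUBIC))
E
```

```text
[289.37328054 186.36900167] 8.35 0.04217817670649315
0.95 305 324 243 285
0.87 310 328 225 262
0.86 280 298 164 202
0.66 226 246 240 283
0.65 254 272 223 258
0.56 275 293 211 244
```

View pics/l2.png

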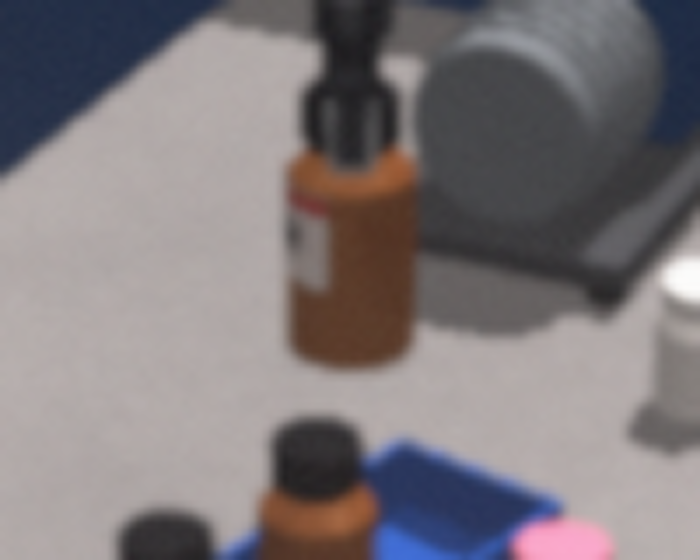

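The label (white with a red band) shows at the bottle's left edge in the crop. I'll turn it about 60° more so it faces the side camera.

```bash
python3 - <<'E'
from g import *
from station import *
import cv2
movep(np.array([.5,-.15,.30]),down(203+60)); hold(.4)
c=capture("side"); cv2.imwrite("pics/s3.png",c["frame"][:,:,::-1])
o=observe();print(o["clock"],o["joint_pos"],o["tcp_pos"])
u,v=289,186
cv2.imwrite("pics/l3.png",cv2.resize(cv2.imread("pics/s3.png")[v-35:v+35,u-40:u+40],None,fx=8,fy=8,interpolation=cv2.INTER_CUBIC))
E
```

```text
9.8333 [-2.55165919e+01  1.14105308e+01  3.57462481e+00  8.21626277e+01
 -1.69617234e-03 -1.08505725e+02] [ 0.49998924 -0.15002371  0.30000283]
```

View pics/l3.png

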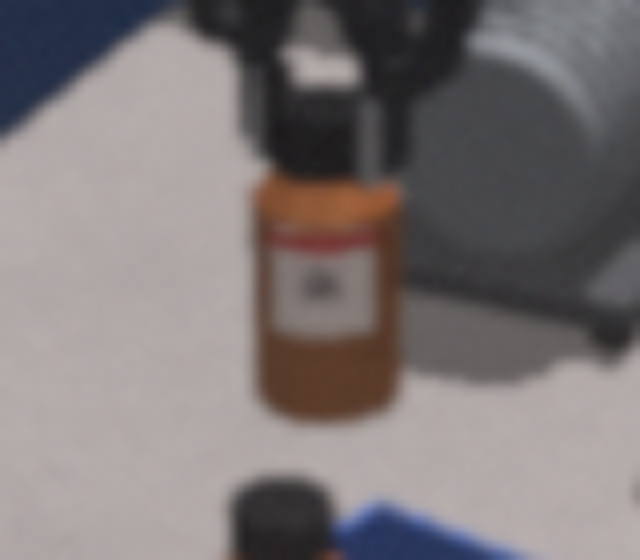

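```bash
python3 - <<'E'
from g import *
from station import *
import cv2
D=153
p,R=final(D,hg=.0945,dist=.30,up=.05)
print(inverse_kinematics(p,R),p)
movep(p,R)
p,R=final(D,hg=.0945)
move_l(p,R,v=.06); hold(.5)
o=observe();print(o["clock"],o["tcp_pos"],p,o["opening"],o["contact_force"],o["joint_vel"].round(2))
for n,(x0,y0,w,h_) in (("side",(20,130,200,150)),("top",(90,30,200,150))):
    f=capture(n)["frame"][:,:,::-1].copy(); cv2.imwrite(f"pics/{n}4.png",f)
    cv2.imwrite(f"pics/{n}4c.png",cv2.resize(f[y0:y0+h_,x0:x0+w],None,fx=4,fy=4,interpolation=cv2.INTER_CUBIC))
E
```

```text
[-10.74684919  -4.66121981 -22.03567063  53.36144104  23.45223126
 -21.71185558] [0.53084921 0.1022814  0.28814583]
12.6833 [0.56367922 0.13175051 0.26373348] [0.5636719  0.13183509 0.26364583] 0.04234404009229906 [-0.69102778  0.46169301 -3.83114581] [ 0.08 -0.05 -0.03 -0.11 -0.03 -0.07]
```

View pics/side4c.png

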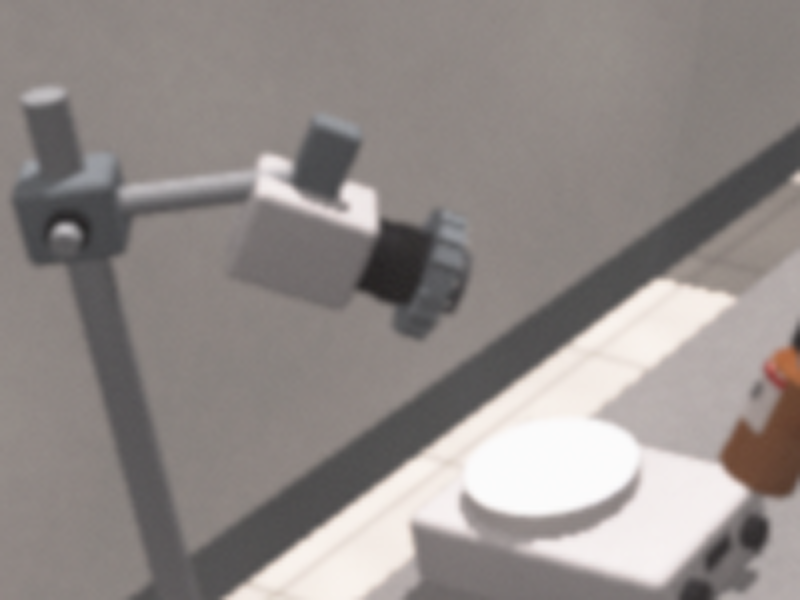

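View pics/top4c.png

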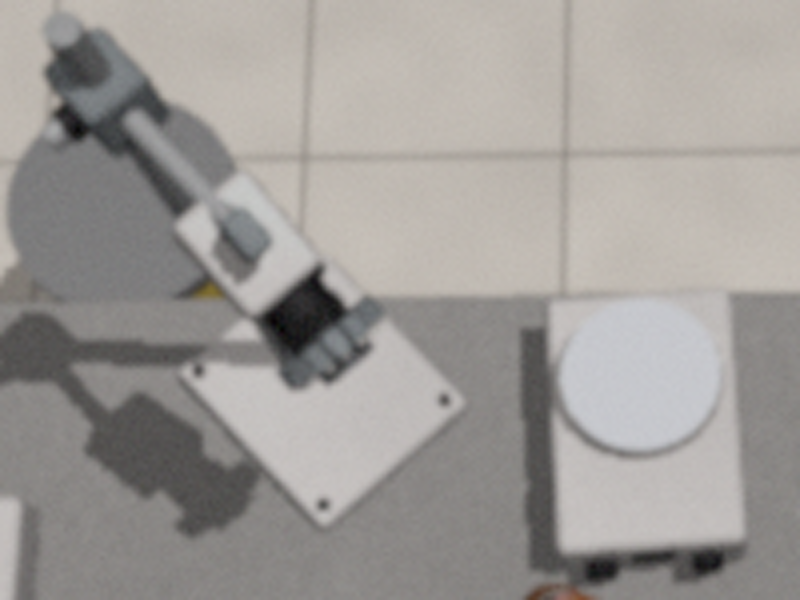

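The bottle lies at the edge of these crops, so I'll crop on it and overlay the predicted outline and label.

```bash
python3 - <<'E'
from g import *
import cv2
foot=LENS+.249*RC[:,0]-.062*RB[:,2]
def circ(h,r,a=np.linspace(0,360,60)):
    a=np.radians(a); return foot+np.c_[r*np.cos(a),r*np.sin(a),np.full(len(a),h)]@RB.T
s=[]
for n in("side","top"):
    im=cv2.imread(f"pics/{n}4.png"); c=proj(n,foot+.06*RB[:,2])[0]; x0,y0=int(c[0]-50),int(c[1]-45)
    k=6;o=cv2.resize(im[y0:y0+90,x0:x0+100],None,fx=k,fy=k,interpolation=cv2.INTER_CUBIC)[:, :]
    raw=o.copy()
    for q,col in((circ(0,.029),(0,255,0)),(circ(.086,.029),(0,255,0)),(circ(.124,.022),(0,255,255)),(circ(.062,.0292,np.linspace(-45,45,30)),(255,0,255)),(np.array([foot,foot+.124*RB[:,2]]),(255,255,0))):
        cv2.polylines(o,[((proj(n,q)-[x0,y0]+.5)*k).astype(int)],False,col,1)
    s.append(np.hstack([raw,o])[:, :])
cv2.imwrite("pics/ov5.png",cv2.resize(np.vstack(s),None,fx=.55,fy=.55,interpolation=cv2.INTER_AREA))
E
```

```text
(no output)
```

View pics/ov5.png

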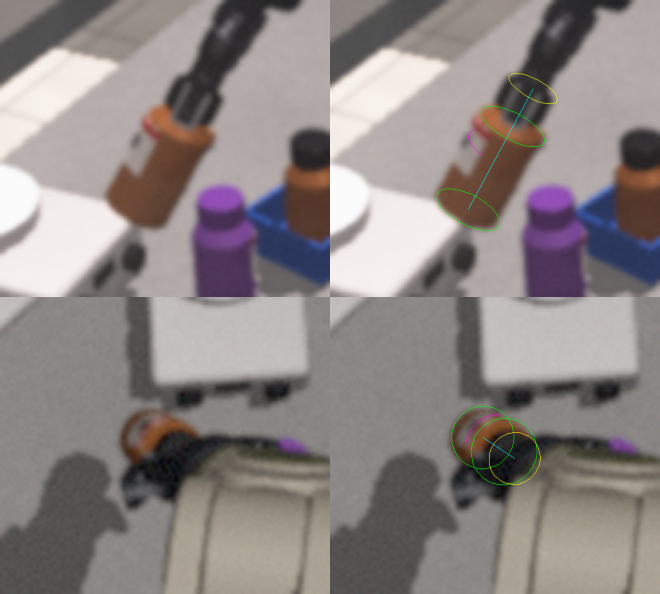

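```bash
python3 ov.py .736 .287 .36 -138 pics/ov6.png
```

```text
(no output)
```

View pics/ov6.png

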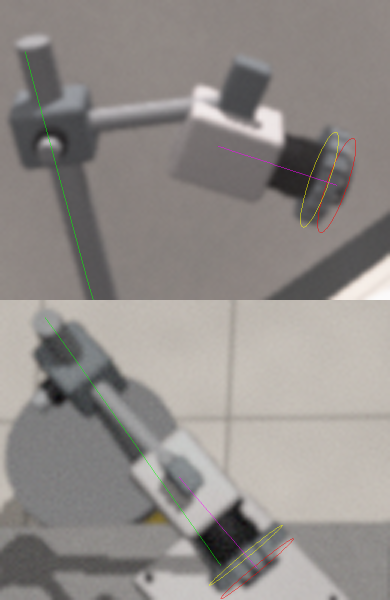

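View pics/side4.png

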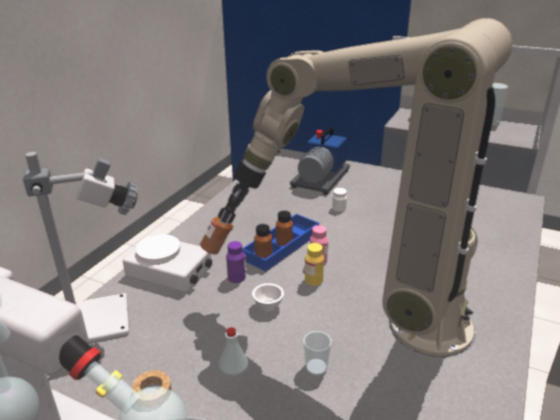

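The side overlay matches the held bottle in outline, tilt and label. The lens ring fits to within about 5 mm. The two empties were never lifted and still stand in the tray, and the bystanders haven't moved. Handing in.

```bash
python3 - <<'E'
from station import *
hold(.3);o=observe();print(o["clock"],o["opening"],o["tcp_pos"],o["contact_force"]);hand_in()
E
```

```text
13.0833 0.042429256462062054 [0.56367441 0.13183905 0.26362534] [ 0.51680327 -0.0834051  -4.24707541]
the job is handed in; nothing more can be done
```

The full bottle is being held up to the inspection camera, and I handed the job in at 13 s of the 58 s allowed. `hand_in()` gives no verdict, so success isn't confirmed.

- **Finding it:** The first bottle I lifted, at the low-y end of the tray, weighed 3.7 N (about 374 g), so it is the full one. I didn't lift the other two, and they still stand in the tray.
- **Positioning:** I turned the bottle in front of the side camera to find its label. Then I brought it to the inspection line of sight, tilted 30°, with the label aimed 220 mm from the glass.
- **Checks that agreed:** The predicted outline and label matched the side picture. In the top view the arm hid most of the bottle, and what showed agreed. The tool was at its target to within 0.1 mm, and the grip was steady at a 42 mm opening.
- **Checks that disagreed slightly:** My estimates of where the camera is differed by about 5 mm in position and 2° in yaw. Both are well inside the limits of 25 mm and 0.21 rad (12°).

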